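Pop the sample hatch of the blue vial reader

ROBOT

A 6-joint arm with a two-finger parallel gripper is mounted at the origin on a cart in front of the work surface, level with it; the furniture and walls round the work are solid. World frame = base frame: x ahead of the robot, y to its left, z up, the work surface at z = 0. Lengths are in mm, angles in rad, forces in N, time in s.
With the tool pointing down it reaches from about 300 to 775 mm from the base axis. Payload 14.6 kg.
Tool frame: the origin (TCP) lies between the finger pads; the fingertips stand 25 mm ahead of it and the grasp point (between the pads) lies 6 mm ahead of it; z points along the fingers, y is the line along which they close (so a half turn about z gives the same grasp; the last joint's range is limited). The gripper opens to 94 mm and grips with 3 to 60 N. Pads are 16 mm wide; open, the fingers measure 119 mm over their backs; the gripper's body (75 mm by 177 mm) begins 78 mm behind the grasp point.
Start: joints at [-1.292, 0.3, 1.521, -0, 1.321, -0.067], TCP at [186.415, -517.435, 190.746] pointing down, gripper open.
Joint ranges: [-3.03, 3.03], [-0.79, 2.21], [0.23, 2.52], [-1.04, 4.18], [0, 3.07], [-2.55, 2.55]. Speed limits (rad/s): [2.22, 2.22, 2.57, 3.14, 3.14, 3.14].

INTERFACE

Orientations are given as [roll, pitch, yaw] about the fixed x, y, z axes, in that order (R = Rz(yaw) Ry(pitch) Rx(roll)).
In Python, from cell import manip gives the robot as it stands. The module is installed in compiled form; this text tells all that it offers.
- The arm moves only by the tool step_arm, never from a script. Its argument "series" is one flat list of numbers, 5 for each row, row after row: the shift along the world's x, y, z in mm, then the turn about the world's z in rad, then the closure, from 0 (fully open) to 1 (shut). In form: [dx, dy, dz, spin, jaw, dx, dy, dz, spin, jaw, ...]. A call has 1 to 20 rows; each row shifts and turns the commanded pose from where the row before left it; what a row does not reach is not made up. A row lasts 1/8 s, in which the tool goes at most 62.5 mm and 10.7 degrees, less where a joint would pass 70% of its speed; a pose out of reach is approached as far as the arm can. A call is refused whole if a number of a shift passes 62.5 or a number of a turn 0.188, either way. A call with a gripper value outside its range is refused whole. The fingers move at their own pace and stop on an object; "squeeze" is the grip in N (left out, the last holds). Time passes only in rows, so rows that do not move let the fingers close. It gives the time, the measured TCP pose, the force, the opening and the grip force at its end, in the units of the state.
- manip.read_state(): the state, without advancing time (a new reading comes with each control period).
- manip.camera(name): name is "scene" or "top"; returns (picture, depth): 480x640x3 uint8, blue, green, red; 480x640 float32, mm along the optical axis (not along the pixel's ray), 0 where there is no reading.
- manip.camera_info(name): a dict with "fovy" (degrees; the focal length in pixels is half the picture's height over the tangent of half this angle, whatever the lens; pixels are square), "cx", "cy" (the principal point, pixels), "k1" (the pictures are not rectified: a ray, as slopes to the right and down, at radius r is drawn at 1 + k1 r^2 times it, then the intrinsics apply), "eye" and "orientation" of the camera in the world. Camera axes: x right, y down, z forward; pixel columns grow to the right and rows downward; lengths in mm; the calibration is good to about 2 mm. A picture is of the moment at which its call begins. camera_info takes no time and is no camera call.
- manip.sign_off(): hands the job in; it is judged then, once.
The state is a dict: "clock": time; "joints": joint angles; "qd": joint speeds; "effort": joint torques, N m; "eef_pos": TCP position; "eef_rot": TCP orientation; "wrist_force": force on the tool from outside, world axes, zero at the start; "moment": the same for the moment, N m; "finger_gap": finger opening in mm; "finger_force": force on a finger pad.
Only numpy, scipy, OpenCV 4.12 (cv2) and the standard library are available. Lean on these libraries where they do the work, as an engineer would, in place of code of your own. Each camera call takes 0.05 s, during which the arm holds its last target. There are 200 camera calls.

TASK

Two small vial readers stand on the bench with their hatches shut. Open the one with the blue hatch: with the fingertips, press the white pad on the blue hatch all the way down, gently and just once, let go so that it pops up by itself, and keep clear while you watch for about two seconds that it stays fully open. Grasp and lift nothing, leave the grey hatch shut, and leave both readers and the other things where they stand.

Things in the scene. Friction and masses are not known exactly. Their poses are not given: they have to be found in the camera images.
- blue_reader: vial reader with the blue hatch: white box, 120 (x) x 100 (y) x 80 mm high, on four rubber feet, 2.5 kg, loose on the bench. Origin: centre of its underside, on the bench; its x axis points from its front (the low side with a small black display) to its back (the higher grey hinge block, x +42 to +60 mm, 80 mm high), z up. Its side and front walls are 62 to 64 mm high.
- blue_hatch (a joint): opening angle of the blue hatch in rad: 0 (within 0.01) = shut and latched, 1.25 = fully open (stop), -0.115 = pressed fully in (stop). Blue plate 76 (x) x 78 (y) x 5 mm, hinged along its back edge. After release a damped spring swings it up and back in about 2 s; a finger still on it is followed upward with under 3 N. Pressing the open hatch down to the stop would latch it again.
- blue_hatch_pad (a point): centre of the top of the white pad (12 x 34 mm, long along y) near the front edge of the blue hatch; shut: 74 mm above the bench, 34 mm in front of the reader's origin, axes as the reader's. Push-push catch: pressed 5 mm or more down (about 2 N; hard stop at 8 mm) and let go, it releases; under 3 mm it stays latched.
- blue_hatch_hinge (a point): middle of the blue hatch's hinge line, 70.5 mm above the bench, 36 mm behind the reader's origin; its y axis is the hinge axis. Turns with the hatch.
- grey_reader: the other vial reader, the same in every way but with a grey hatch; same axes. To be left alone.
- grey_hatch (a joint): opening angle of the grey hatch, same meaning; to stay at 0 (shut).
- vial_rack: blue rack full of small vials, 62 x 175 x 39 mm high, lying between the readers, loose. Tall fixed instrument stacks rise behind it, and to the right behind the tip box, their fronts at about x = 0.54 m: keep wrist and arm clear of them. Origin at the centre of its underside, y axis along its length.
- tip_box: blue box with a clear lid and white pipette tips, 86 (x) x 116 (y) x 73 mm high, loose; origin at the centre of its underside.
- marker: white and red marker pen, 135 mm long (y), 16 mm thick, lying on the bench near its front edge, loose; origin at its underside, mid-length.

How it is judged:
By the outcome, as a careful person would: the job done as asked, in the order asked, and still so for the second after the job is handed in, with the robot touching nothing.
It also fails if it takes over 42 s, if anything falls off the work surface, if the arm or the gripper's body presses on something with over 40 N, if the wrist force passes 120 N, or if a joint passes its speed limit or range.

## Working session

There is one attempt and no reset: what is moved stays moved. The work goes in short steps, Python scripts to look and compute and a tool call to move; the robot and the scene stay as the last step left them, time stands still between calls to the robot, and variables do not carry over. Pictures are saved under pics/ and viewed, at most 10 in all, crops included, and the job is handed in when it is done.

Besides the shell and the picture viewer there is one more tool, called in YAML: its name, and indented under it one key for each argument. step_arm: Moves the arm, as the interface text tells. Its arguments: {"type":"object","properties":{"series":{"type":"array"},"squeeze":{"type":"number"}},"required":["series"]}

```bash
mkdir -p pics; cat > h.py <<'E'
import numpy as np, cv2
from cell import manip
from scipy.spatial.transform import Rotation as R
def cam(n):
    p,d=manip.camera(n); return p,d
def rot(o):
    o=np.array(o,float)
    return o if o.shape==(3,3) else R.from_euler('xyz',o).as_matrix()
def world(n,uv,z=None,depth=None):
    i=manip.camera_info(n); f=240/np.tan(np.radians(i['fovy'])/2)
    K=np.array([[f,0,i['cx']],[0,f,i['cy']],[0,0,1.]])
    s=cv2.undistortPoints(np.array(uv,float).reshape(-1,1,2),K,np.array([i['k1'],0,0,0,0.])).reshape(-1,2)
    r=np.c_[s,np.ones(len(s))]; e=np.array(i['eye'],float)
    w=r@rot(i['orientation']).T
    t=(np.asarray(z)-e[2])/w[:,2] if depth is None else np.asarray(depth)
    return e+w*np.reshape(t,(-1,1))
E
python3 - <<'E'
from h import *
for n in("scene","top"):
    print(manip.camera_info(n)); p,d=cam(n); cv2.imwrite(f"pics/{n}0.png",p); np.savez(f"{n}0.npz",p=p,d=d)
print(manip.read_state())
E
```

```text
{'fovy': 48.71909412916765, 'cx': 320.68103339589516, 'cy': 230.81114980952833, 'k1': -0.03502197117497357, 'eye': array([-221.08779149,  776.87939902,  710.93061038]), 'orientation': array([-2.1221002 ,  0.01896288, -2.41519837])}
{'fovy': 42.853175357054, 'cx': 318.7866965493741, 'cy': 231.97894848418488, 'k1': 0.03325571351048753, 'eye': array([ 235.31459574,  -12.75859976, 1445.96609744]), 'orientation': array([-2.98058194,  0.01220781, -1.58759311])}
{'clock': 0.1, 'joints': array([-1.29159180e+00,  3.00389777e-01,  1.52150489e+00, -6.07970506e-06,
        1.32068537e+00, -6.65969316e-02]), 'qd': array([-0.00045662, -0.00107665, -0.00111267,  0.00047651, -0.00028939,
       -0.00188895]), 'effort': array([ 9.36254764e-04, -5.32646942e+01, -3.53283834e+01,  7.09441979e-02,
        2.35002738e-02, -4.80400274e-05]), 'eef_pos': array([ 186.35376933, -517.21159326,  190.26317414]), 'eef_rot': array([-3.14060707e+00, -5.98320140e-05,  3.45802935e-01]), 'wrist_force': array([-0.55254588, -0.07884702,  0.66428748]), 'moment': array([0.00735561, 0.01436805, 0.03265323]), 'finger_force': 0.0, 'finger_gap': 93.76288738813643}
```

View pics/top0.png

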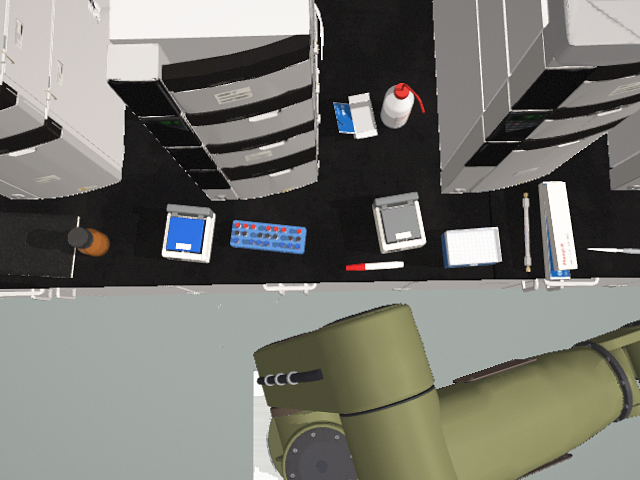

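View pics/scene0.png

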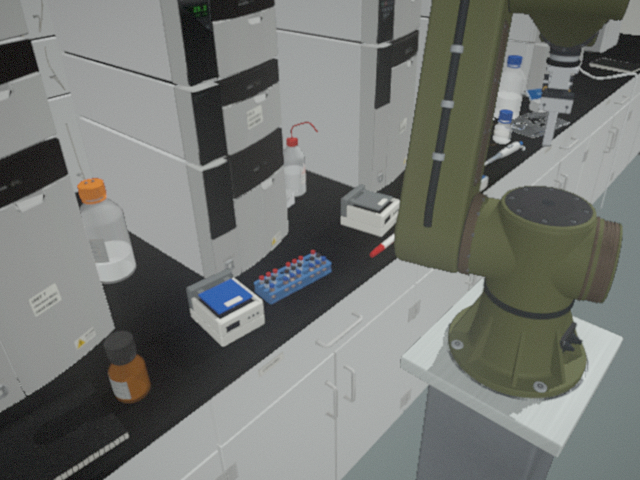

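The top view shows the blue hatch at about (187,234), with its pad near (182,247). The grey reader is at (399,223), the rack at (268,237) and the tip box at (472,247). The scene view shows the blue hatch at (230,297), with its pad near (234,300).

```bash
cat >> h.py <<'E'
def blob(m,box):
    x0,y0,x1,y1=box; k=np.zeros(m.shape,np.uint8); k[y0:y1,x0:x1]=m[y0:y1,x0:x1]
    n,l,s,c=cv2.connectedComponentsWithStats(k.astype(np.uint8)); j=1+np.argmax(s[1:,4]); return l==j,s[j],c[j]
def hatch(n,p,box):
    h=cv2.cvtColor(p,cv2.COLOR_BGR2HSV)
    b,s,c=blob((h[...,0]>95)&(h[...,0]<125)&(h[...,1]>120),box)
    hull=cv2.convexHull(np.argwhere(b)[:,::-1].astype(np.int32))
    k=np.zeros(b.shape,np.uint8); cv2.fillConvexPoly(k,hull,1)
    k=cv2.erode(k,np.ones((3,3)))
    pad,ps,pc=blob((k>0)&(h[...,1]<90)&(h[...,2]>120),box)
    return b,hull,pad,ps,pc
E
python3 - <<'E'
from h import *
for n,box in(("scene",(185,265,270,345)),("top",(155,195,220,270))):
    z=np.load(n+"0.npz"); p,d=z['p'],z['d']
    b,hull,pad,ps,pc=hatch(n,p,box)
    q=cv2.boxPoints(cv2.minAreaRect(hull)); a=cv2.approxPolyDP(hull,4,True).reshape(-1,2)
    print(n,"pad px",pc,ps,"world",world(n,pc,74)[0],"depth",world(n,pc,depth=np.median(d[pad]))[0])
    print(" hatch approx",a.tolist()); print(world(n,a,72.5).round(1).tolist())
    r=cv2.minAreaRect(np.argwhere(pad)[:,::-1].astype(np.int32)); print(" pad quad",world(n,cv2.boxPoints(r),74).round(1).tolist())
    x0,y0,x1,y1=box; cv2.imwrite(f"pics/{n}_crop.png",cv2.resize(p[y0:y1,x0:x1],None,fx=5,fy=5,interpolation=0))
a,b=[cv2.imread(f"pics/{n}_crop.png") for n in("scene","top")]
b=cv2.resize(b,(375,400)) if 0 else b
H=max(a.shape[0],b.shape[0]); c=np.zeros((H,a.shape[1]+b.shape[1],3),np.uint8); c[:a.shape[0],:a.shape[1]]=a; c[:b.shape[0],a.shape[1]:]=b
cv2.imwrite("pics/crops0.png",c)
E
```

```text
scene pad px [233. 301.] [224 296  19  11 105] world [434.92344948 307.51788949  74.        ] depth [430.99779656 310.32660718  77.81147205]
 hatch approx [[251, 296], [218, 314], [199, 294], [230, 279]]
[[421.6, 273.8, 72.5], [428.6, 349.3, 72.5], [503.6, 335.6, 72.5], [494.9, 264.6, 72.5]]
 pad quad [[444.7, 322.9, 74.0], [439.7, 285.3, 74.0], [425.1, 292.0, 74.0], [430.3, 329.0, 74.0]]
top pad px [182.92222222 245.96666667] [176 243  15   7  90] world [432.07475054 308.75487592  74.        ] depth [432.01012672 308.64927817  74.45060796]
 hatch approx [[204, 220], [199, 252], [166, 248], [171, 217]]
[[491.3, 262.1, 72.5], [417.8, 272.4, 72.5], [428.4, 347.4, 72.5], [499.7, 337.6, 72.5]]
 pad quad [[439.2, 324.6, 74.0], [438.6, 292.8, 74.0], [424.8, 292.6, 74.0], [425.4, 324.3, 74.0]]
```

View pics/crops0.png

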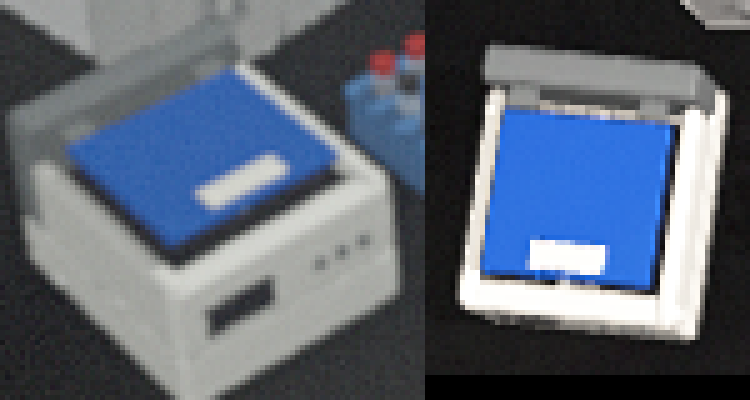

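The pad is at about (432, 309, 74), and the two views agree to within 3 mm. The reader's yaw is about −0.15, so a tool yaw of about 2.99 lines the fingers up along its y axis. I'll close the fingers and approach high.

step_arm:
  series: [20, 45, 10, 0.147, 1, 20, 45, 10, 0.147, 1, 20, 45, 10, 0.147, 1, 21, 45, 5, 0.147, 1, 21, 45, 5, 0.147, 1, 21, 45, 0, 0.147, 1, 21, 47, 0, 0.147, 1, 7, 50, 0, 0.147, 1, 7, 50, 0, 0.147, 1, 7, 50, 0, 0.147, 1, 7, 50, 0, 0.147, 1, 6, 50, 0, 0.147, 1, 6, 50, 0, 0.147, 1, 12, 42, 0, 0.147, 1, 12, 42, 0, 0.147, 1, 12, 42, 0, 0.147, 1, 13, 42, 0, 0.147, 1, 13, 41, 0, 0.147, 1]
  squeeze: 5

```text
clock: 2.35
eef_pos: [432.5, 310.0, 230.4]
eef_rot: [-3.141, -0.0, 2.997]
wrist_force: [0.5, -0.1, -0.3]
finger_gap: 0.6
finger_force: 0.0
```

step_arm:
  series: [0, 0, -30, 0, 1, 0, 0, -40, 0, 1, 0, 0, -30, 0, 1, 0, -1, -15, 0, 1, 0, 0, 0, 0, 1, 0, 0, 0, 0, 1]

```text
clock: 3.1
eef_pos: [432.9, 307.8, 116.9]
eef_rot: [3.141, 0.001, 2.992]
wrist_force: [-0.2, -0.7, 0.9]
finger_gap: 0.3
finger_force: 0.0
```

```bash
python3 - <<'E'
from h import *
o=[]
for n,box in(("scene",(170,225,290,345)),("top",(130,170,250,290))):
    p,d=cam(n); x0,y0,x1,y1=box; o.append(cv2.resize(p[y0:y1,x0:x1],(390,390),interpolation=1))
cv2.imwrite("pics/near1.png",np.hstack(o)); print(manip.read_state()['eef_pos'])
E
```

```text
[432.88944539 307.84781727 116.87319264]
```

View pics/near1.png

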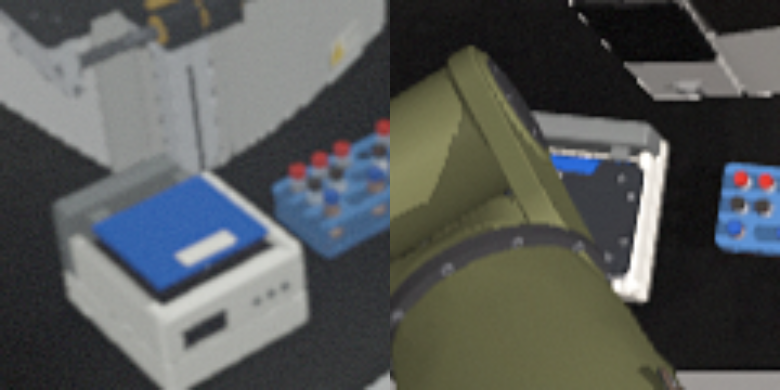

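The scene view shows the finger at crop (200,170), ending at the hatch's back edge rather than over the pad at (205,247). I'll check this by projection and depth before pressing.

```bash
cat >> h.py <<'E'
def proj(n,P):
    i=manip.camera_info(n); f=240/np.tan(np.radians(i['fovy'])/2)
    c=(np.atleast_2d(P)-i['eye'])@rot(i['orientation']); s=c[:,:2]/c[:,2:]
    return np.c_[s*(1+i['k1']*(s**2).sum(1,keepdims=True))*f+[i['cx'],i['cy']],c[:,2]]
E
python3 - <<'E'
from h import *
p,d=cam("scene"); t=manip.read_state()['eef_pos']
print(proj("scene",[t,t-[0,0,25],[432,309,74]]))
for v in range(230,310,4): print(v,[(int(d[v,u])) for u in range(220,248,4)], world("scene",[[232,v]],depth=[d[v,232]])[0].round())
cv2.imwrite("pics/near2.png",cv2.resize(p[180:320,160:300],(560,560),interpolation=2))
E
```

```text
[[ 231.19202424  283.5521063   981.62169322]
 [ 232.63297961  294.18121462  994.71429803]
 [ 233.40639389  302.01484908 1002.77958541]]
230 [878, 881, 886, 896, 894, 901, 910] [405. 311. 245.]
234 [879, 881, 889, 894, 899, 1129, 1138] [402. 315. 241.]
238 [888, 886, 926, 932, 1127, 1134, 1144] [426. 298. 215.]
242 [916, 924, 927, 932, 1127, 1135, 1148] [423. 301. 209.]
246 [926, 927, 931, 937, 1133, 1139, 1151] [425. 301. 200.]
250 [930, 927, 937, 937, 1138, 1142, 1157] [422. 304. 194.]
254 [938, 932, 937, 941, 1141, 1150, 1161] [423. 305. 186.]
258 [943, 937, 941, 949, 1146, 1157, 1159] [425. 304. 175.]
262 [951, 940, 948, 953, 958, 1165, 1162] [426. 304. 167.]
266 [959, 945, 950, 955, 957, 1175, 1173] [425. 307. 160.]
270 [1120, 953, 952, 959, 965, 1168, 1177] [425. 307. 151.]
274 [1065, 961, 956, 963, 1163, 1200, 1198] [426. 308. 142.]
278 [1065, 1061, 1062, 1076, 1189, 1186, 1185] [499. 257.  69.]
282 [1067, 1053, 1049, 1052, 1054, 1176, 1167] [480. 272.  76.]
286 [1041, 1046, 1036, 1042, 1038, 1040, 1055] [471. 279.  75.]
290 [1028, 1032, 1030, 1027, 1028, 1029, 1028] [458. 290.  78.]
294 [1020, 1020, 1022, 1020, 1021, 1019, 1019] [451. 296.  76.]
298 [1009, 1011, 1009, 1009, 1003, 1011, 1005] [441. 304.  76.]
302 [996, 998, 999, 998, 998, 1002, 1023] [431. 313.  77.]
306 [991, 985, 987, 991, 1029, 1018, 1010] [424. 319.  75.]
```

View pics/near2.png

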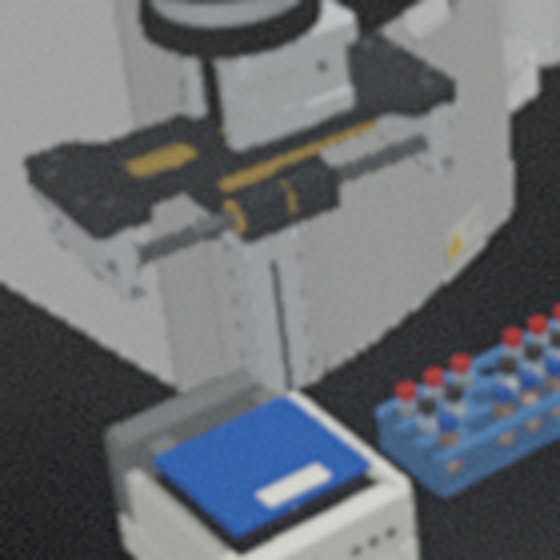

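By depth, the finger is above the pad in xy, at about (426,308). But its visible end is at z≈140, while the state implies 92. So I'll descend carefully, watching the wrist force, and compare again.

step_arm:
  series: [0, 0, -4, 0, 1, 0, 0, -4, 0, 1, 0, 0, -3, 0, 1, 0, 0, 0, 0, 1]

```text
clock: 3.75
eef_pos: [432.3, 307.5, 104.4]
eef_rot: [-3.141, -0.001, 2.992]
wrist_force: [-0.3, 0.1, 0.7]
finger_gap: 0.6
finger_force: 0.0
```

```bash
cat > tip.py <<'E'
from h import *
p,d=cam("scene"); s=manip.read_state(); print(s['eef_pos'],s['wrist_force'],s['finger_gap'],proj("scene",s['eef_pos']-[0,0,25]))
for u in range(220,240,4):
    W=world("scene",[[u,v] for v in range(236,310)],depth=d[236:310,u]); k=(d[236:310,u]>0)&(W[:,2]>95)&(W[:,0]<460)
    print(u,236+np.where(k)[0].max(),W[k][-1].round())
E
python3 tip.py
```

```text
[432.3950431  307.54433217 104.65266406] [ 0.05505034 -0.23567521  0.05594871] 0.506534523014894 [[ 233.54178778  299.22241482 1000.96308917]]
220 266 [445. 318. 157.]
224 279 [436. 320. 132.]
228 282 [427. 319. 130.]
232 283 [424. 312. 125.]
236 280 [424. 303. 126.]
```

step_arm:
  series: [0, 0, -2, 0, 1, 0, 0, -2, 0, 1, 0, 0, -2, 0, 1, 0, 0, -1, 0, 1, 0, 0, 0, 0, 1]

```text
clock: 4.42
eef_pos: [432.4, 307.5, 97.7]
eef_rot: [-3.141, -0.0, 2.992]
wrist_force: [0.2, -0.7, -0.1]
finger_gap: 0.2
finger_force: 0.0
```

```bash
python3 tip.py; python3 - <<'E'
from h import *
o=[]
p,d=cam("scene"); b,hull,pad,ps,pc=hatch("scene",p,(185,265,270,345)); print(pc,ps,cv2.approxPolyDP(hull,4,True).reshape(-1,2).tolist())
E
```

```text
[432.41261623 307.54357438  97.73917677] [-0.13923153 -0.51515596  0.73549629] 0.4102898044384466 [[ 233.92278178  302.0709948  1004.59426195]]
220 267 [444. 319. 155.]
224 281 [436. 321. 128.]
228 285 [424. 321. 126.]
232 286 [424. 313. 118.]
236 283 [422. 305. 121.]
[233. 301.] [224 296  19  11 105] [[251, 296], [218, 314], [199, 294], [224, 283], [238, 285]]
```

The state says the tip is at 72.7, yet there is no contact force and the pad hasn't moved. The image puts the tip at about 118, so the stated z runs about 45 mm low. I trust the image and force here, and will descend part of the remaining ~44 mm.

step_arm:
  series: [0, 0, -8, 0, 1, 0, 0, -8, 0, 1, 0, 0, -6, 0, 1, 0, 0, -4, 0, 1, 0, 0, -2, 0, 1, 0, 0, 0, 0, 1]

```text
clock: 5.28
eef_pos: [432.4, 307.6, 69.7]
eef_rot: [-3.142, -0.0, 2.992]
wrist_force: [0.5, 0.3, 0.3]
finger_gap: 0.6
finger_force: 0.0
```

```bash
cat >> tip.py <<'E'
b,hull,pad,ps,pc=hatch("scene",p,(185,265,270,345)); print(pc,ps)
cv2.imwrite(f"pics/n{s['clock']:.2f}.png",cv2.resize(p[200:340,160:300],(560,560),interpolation=2)); print(s['clock'])
E
python3 tip.py; cp $(ls -t pics/n[0-9]*.png|head -1) pics/last1.png
```

```text
[432.47257541 307.62183963  69.85604466] [ 0.36284428  0.02157996 -0.95719213] 0.3353332815691377 [[ 235.40474409  313.37317851 1019.18181954]]
220 268 [446. 318. 152.]
224 292 [444. 318.  97.]
228 296 [428. 322.  98.]
232 295 [425. 315.  98.]
236 294 [424. 306.  96.]
[231.94921875 295.11328125] [223 285  20  22 256]
5.325
```

View pics/last1.png

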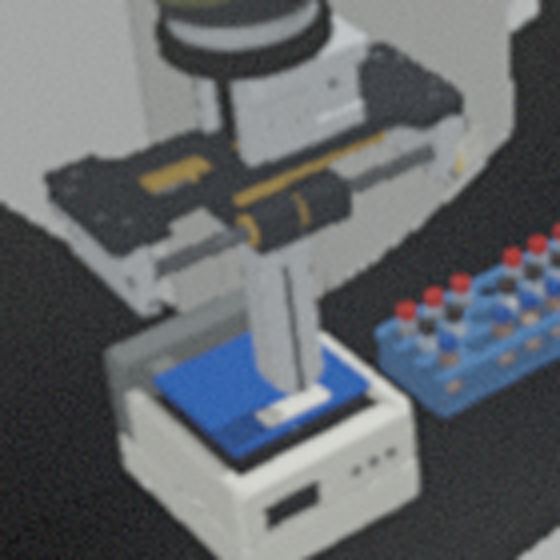

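The view shows the closed fingers end just above and slightly behind the pad: tips near crop (285,390), pad near (295,405). I'll work out the tip height from the silhouette's lowest corner.

```bash
python3 - <<'E'
from h import *
t=manip.read_state()['eef_pos']; c,s=np.cos(-.15),np.sin(-.15)
for h in(78,82,86,90,94,98):
    P=[[t[0]+c*a-s*b,t[1]+s*a+c*b,h] for a,b in((-8,-12.5),(-8,12.5),(8,12.5))]
    print(h,((proj("scene",P)[:,:2]-[160,200])*4).round().tolist())
print(((proj("scene",[[432,309,74]])[:,:2]-[160,200])*4))
E
```

```text
78 [[326.0, 397.0], [281.0, 419.0], [263.0, 403.0]]
82 [[325.0, 390.0], [280.0, 412.0], [262.0, 396.0]]
86 [[324.0, 383.0], [279.0, 406.0], [261.0, 389.0]]
90 [[323.0, 377.0], [278.0, 399.0], [260.0, 383.0]]
94 [[322.0, 370.0], [277.0, 392.0], [259.0, 376.0]]
98 [[322.0, 363.0], [276.0, 385.0], [258.0, 369.0]]
[[293.62557556 408.05939634]]
```

The silhouette fits a tip height of about 93, with xy confirmed over the pad. That leaves about 19 mm to contact.

step_arm:
  series: [0, 0, -5, 0, 1, 0, 0, -5, 0, 1, 0, 0, -3, 0, 1, 0, 0, -1, 0, 1, 0, 0, 0, 0, 1]

```text
clock: 5.95
eef_pos: [432.4, 307.6, 55.7]
eef_rot: [-3.142, -0.0, 2.992]
wrist_force: [-0.4, 0.3, 2.2]
finger_gap: 0.2
finger_force: 0.8
```

step_arm:
  series: [0, 0, -1, 0, 1, 0, 0, -1, 0, 1, 0, 0, 0, 0, 1]

```text
clock: 6.32
eef_pos: [432.4, 307.6, 53.7]
eef_rot: [3.142, 0.0, 2.992]
wrist_force: [-1.1, 0.2, 1.6]
finger_gap: 0.9
finger_force: 0.8
```

step_arm:
  series: [0, 0, -1, 0, 1, 0, 0, -1, 0, 1, 0, 0, 0, 0, 1]

```text
clock: 6.7
eef_pos: [432.5, 307.6, 51.9]
eef_rot: [3.141, 0.0, 2.992]
wrist_force: [-1.6, 0.1, 4.6]
finger_gap: 0.4
finger_force: 2.2
```

Contact has begun. I'll continue gently to the stop.

step_arm:
  series: [0, 0, -1, 0, 1, 0, 0, 0, 0, 1]

```text
clock: 6.95
eef_pos: [432.6, 307.7, 51.3]
eef_rot: [3.141, 0.0, 2.992]
wrist_force: [-3.7, -1.2, 9.4]
finger_gap: 0.4
finger_force: 4.8
```

```bash
python3 tip.py|tail -2; python3 -c "
from h import *
s=manip.read_state();print(s['eef_pos'],s['wrist_force'])"; cp $(ls -t pics/n[0-9]*.png|head -1) pics/last2.png
```

```text
[231.97832817 297.58823529] [223 286  20  25 323]
7.0
[432.59446637 307.66815189  51.2844877 ] [-3.06456373 -1.25339561  9.50484821]
```

View pics/last2.png

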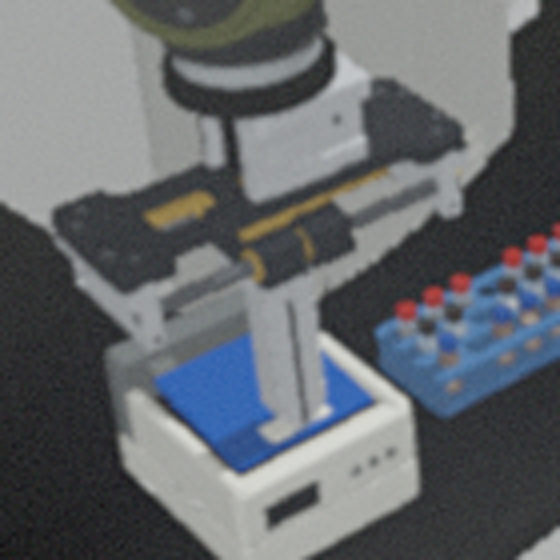

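The fingers sit on the pad and the hatch's front edge has sunk about 8 mm into the frame. The force is rising stiffly to 9.5 N, so the pad is at its stop. I'll release by lifting away quickly, then watch.

step_arm:
  series: [0, 0, 20, 0, 1, 0, 0, 40, 0, 1, 0, 0, 45, 0, 1, -15, 0, 45, 0, 1, -30, -20, 30, 0, 1, -30, -30, 10, 0, 1, -20, -30, 0, 0, 1, 0, 0, 0, 0, 1, 0, 0, 0, 0, 1, 0, 0, 0, 0, 1, 0, 0, 0, 0, 1, 0, 0, 0, 0, 1, 0, 0, 0, 0, 1, 0, 0, 0, 0, 1, 0, 0, 0, 0, 1, 0, 0, 0, 0, 1, 0, 0, 0, 0, 1, 0, 0, 0, 0, 1]

```text
clock: 9.25
eef_pos: [337.4, 227.6, 240.8]
eef_rot: [-3.142, 0.0, 2.992]
wrist_force: [-0.5, 0.7, -0.3]
finger_gap: 0.4
finger_force: 0.0
```

step_arm:
  series: [0, 0, 0, 0, 1, 0, 0, 0, 0, 1, 0, 0, 0, 0, 1, 0, 0, 0, 0, 1, 0, 0, 0, 0, 1, 0, 0, 0, 0, 1, 0, 0, 0, 0, 1, 0, 0, 0, 0, 1, 0, 0, 0, 0, 1, 0, 0, 0, 0, 1, 0, 0, 0, 0, 1, 0, 0, 0, 0, 1]

```text
clock: 10.75
eef_pos: [337.4, 227.6, 240.8]
eef_rot: [3.142, 0.0, 2.992]
wrist_force: [0.5, -0.7, 0.8]
finger_gap: 0.2
finger_force: 0.0
```

```bash
python3 - <<'E'
from h import *
p,d=cam("scene"); cv2.imwrite("pics/open1.png",p); np.savez("open1.npz",p=p,d=d); print(manip.read_state()['clock'])
E
```

```text
10.8
```

View pics/open1.png

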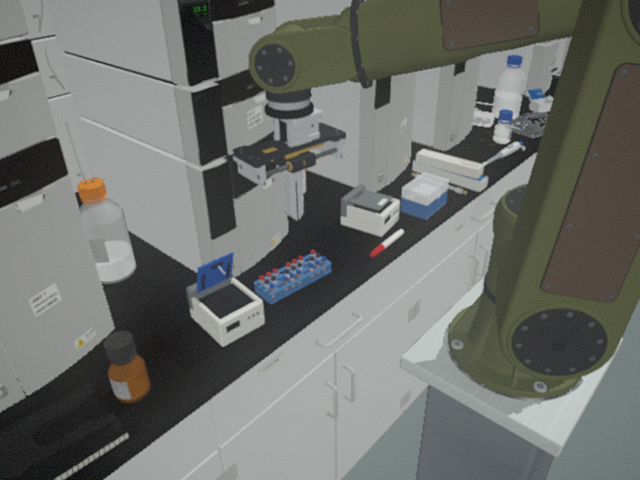

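The blue hatch stands open at (215,270), and the grey hatch at (372,207) is still shut. I'll watch two more seconds and measure the angle from depth at both times.

step_arm:
  series: [0, 0, 0, 0, 1, 0, 0, 0, 0, 1, 0, 0, 0, 0, 1, 0, 0, 0, 0, 1, 0, 0, 0, 0, 1, 0, 0, 0, 0, 1, 0, 0, 0, 0, 1, 0, 0, 0, 0, 1, 0, 0, 0, 0, 1, 0, 0, 0, 0, 1, 0, 0, 0, 0, 1, 0, 0, 0, 0, 1, 0, 0, 0, 0, 1, 0, 0, 0, 0, 1, 0, 0, 0, 0, 1, 0, 0, 0, 0, 1]

```text
clock: 12.8
eef_pos: [337.4, 227.6, 240.8]
eef_rot: [3.142, 0.0, 2.992]
wrist_force: [-0.0, 0.3, 0.8]
finger_gap: 0.4
finger_force: 0.0
```

```bash
python3 - <<'E'
from h import *
z=np.load("open1.npz"); z0=np.load("scene0.npz"); p2,d2=cam("scene")
for p,d in((z['p'],z['d']),(p2,d2)):
    h=cv2.cvtColor(p,cv2.COLOR_BGR2HSV); b,s,c=blob((h[...,0]>95)&(h[...,0]<125)&(h[...,1]>110),(185,240,245,300))
    b=cv2.erode(b.astype(np.uint8),np.ones((3,3)))>0
    v,u=np.nonzero(b&(d>0)); W=world("scene",np.c_[u,v],depth=d[v,u]); n=np.linalg.svd(W-W.mean(0),full_matrices=False)[2][2]
    print(s,"angle",np.arccos(abs(n[2])),"z",np.percentile(W[:,2],[2,98]),"xy",W.mean(0))
    for k,(x0,y0,x1,y1) in dict(reader=(205,310,265,345),rack=(255,250,335,302),grey=(340,185,400,235),marker=(370,235,395,256)).items():
        print(k,np.abs(p[y0:y1,x0:x1].astype(int)-z0['p'][y0:y1,x0:x1]).mean().round(2),end=' ')
    print()
E
```

```text
[196 253  37  40 708] angle 1.2503004794619326 z [ 83.45327357 146.33881544] xy [487.27864608 309.46694316 115.90350369]
reader 4.59 rack 3.31 grey 4.34 marker 4.42 
[197 253  36  40 701] angle 1.2484286274718732 z [ 83.4640412  146.53020251] xy [487.22857114 309.73860776 115.79147865]
reader 4.59 rack 3.35 grey 4.32 marker 4.36
```

The hatch measures 1.25 rad both times, two seconds apart. The reader, rack, grey reader and marker differ from the first picture only by noise, and the arm is clear.

```bash
python3 -c "
from cell import manip; print(manip.sign_off())"
```

```text
the job is handed in; nothing more can be done
None
```

The blue hatch was pressed once to its stop at about 9.5 N, popped up by itself to 1.25 rad and stayed fully open for over two seconds; the grey hatch stayed shut, nothing else appeared to move, and the job is handed in.

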